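# Wedge a tapered valve plug home with a press and a quarter turn

## Robot

A 6-joint arm with a two-finger parallel gripper is mounted at the origin on the work surface. World frame = base frame: x ahead of the robot, y to its left, z up, the work surface at z = 0. Lengths are in mm, angles in rad, forces in N, time in s.
With the tool pointing down it reaches from about 275 to 825 mm from the base axis. Payload 4.9 kg.
Tool frame: the origin (TCP) lies at the very end of the fingers, on their centre line; the grasp point (between the pads) lies 19 mm behind it; z points along the fingers, y is the line along which they close (so a half turn about z gives the same grasp; the last joint's range is limited). The gripper opens to 85 mm and grips with 20 to 120 N. Pads are 22 mm wide; open, the fingers measure 114 mm over their backs; the gripper's body (76 mm by 85 mm) begins 54 mm behind the grasp point. The pads swing forward as they close: fully open they stand 13 mm farther back than shut.
Start: joints at [-1.376, 0.326, -0.193, 1.052, 0, 1.437], TCP at [177.611, -520.55, 231.281] pointing down, gripper open.
Joint ranges: [-2.65, 2.65], [-0.97, 1.79], [-1.3, 1.35], [-1.93, 2.1], [-1.47, 1.37], [-3.14, 3.14]. Speed limits (rad/s): [2.57, 2.57, 3.14, 3.14, 3.14, 3.14].

## Interface

Orientations are given as [roll, pitch, yaw] about the fixed x, y, z axes, in that order (R = Rz(yaw) Ry(pitch) Rx(roll)).
In Python, from bench import bot, solve_ik, imaging gives the robot as it stands. Calls block until the motion is done:
- bot.move_ptp(position, orientation): joint-space move of the TCP to a pose.
- bot.movel(position, rot=None, max_speed=150, threshold=None): straight line of the TCP; rot=None keeps the orientation; max_speed is the mean speed in mm/s. With threshold (N) it stops when the force on the tool has changed by that much, and returns True; else False.
- bot.move_j(angles): joint-space move.
- bot.grip(opening, effort=None): opening from 0.0 (shut) to 1.0 (fully open); effort is the grip in N (None keeps the last); returns when the fingers have stopped.
- bot.dwell(seconds).
- solve_ik(position, orientation): joint angles nearest the present ones, or None.
- bot.get_state(): the state.
- imaging.capture(name): name is "scene" or "top"; returns the picture (400x640x3 uint8, blue, green, red); there is no depth.
- imaging.camera_model(name): a dict with "K" (3x3 intrinsics, pixels), "position" and "rotation" of the camera in the world. Camera axes: x right, y up, looking along -z (the intrinsics and any distortion apply to the point x, -y, -z); pixel columns grow to the right and rows downward; lengths in mm; the calibration is good to about 2 mm. A picture is of the moment at which its call begins. camera_model takes no time and is no camera call.
A pose or a line that the arm cannot do raises bot.IKError and nothing moves.
- bot.sign_off(): hands the job in; it is judged then, once.
The state is a dict: "t": time; "qpos": joint angles; "joint_velocities": joint speeds; "effort": joint torques, N m; "tcp_pos": TCP position; "orientation": TCP orientation; "contact_force": force on the tool from outside, world axes, zero at the start; "wrist_torque": the same for the moment, N m; "opening": opening from 0.0 (shut) to 1.0 (fully open); "gripper_force": force on a finger pad.
Only numpy, scipy, OpenCV 4.12 (cv2) and the standard library are available. Lean on these libraries where they do the work, as an engineer would, in place of code of your own. Each camera call takes 0.05 s, during which the arm holds its last target. There are 200 camera calls.

## Task

Take the tapered valve plug with the T-bar handle out of the rack and stand it in the bore of the valve body on the sprung nest with its handle straight across the pipe. Then twist it a quarter turn while pressing it gently down, never with more than about 15 N (which sinks the nest about 6 mm), until the handle lies in line with the pipe and the flange is within about 2 mm of the body, so that it stays wedged there, upright, when you let go. Leave the other plugs and everything else on the bench where they are.

Things in the scene. Friction and masses are not known exactly. Their poses are not given: they have to be found in the camera images.
- plug: Aluminium tapered valve plug, about 180 g, 84 mm tall, upright in any one of the rack's three holes, hanging by its flange. Origin: centre of its small lower end; z up its axis. Cone z 0 to 44 mm, diameter 22 to 35 mm (0.15 mm of radius per mm; lowest 2 mm chamfered); flange z 44 to 50, diameter 48; neck z 50 to 66, diameter 16; T-bar handle z 66 to 84.
- flange (a point): Point on the plug's axis at the underside of its flange, 44 mm above the plug's origin. Pushed straight down, friction takes some 22 to 38 N to bring it within 2 mm of the body; while the plug is being turned (to and fro counts too) only about 8 to 15 N, as friction then acts along the turn. Friction differs from run to run.
- handle (a point): Centre of the plug's T-bar handle, 75 mm above the plug's origin. The bar lies along the plug's x axis: 62 mm long, 12 mm thick (along y), 18 mm high; grip it across its thickness.
- nest: Fixed base of a sprung nest, steel plate 150 x 100 x 8 mm, with a guide post at each corner, 46 mm tall, 56 mm (x) and 37 mm (y) from its centre. Origin: centre of the plate's underside, on the bench. On it rides the brass valve body with its pipe along the nest's x axis: a 66 x 66 mm block, top 80 mm above the bench, pipe stubs to 71 mm from its centre, 68 mm up at most.
- valve (a joint): How far the valve body has sunk on the nest's springs (m, 0 = unloaded, up to 0.012): it shows the load pressed on the valve. It starts to sink at 2 N and then goes down 1 mm for each 2 N, so 15 N sinks it 6.5 mm. It comes up again when unloaded.
- bore (a point): Centre of the upright tapered bore (the plug's taper, open below) at the body's top face; sinks with it; axes as the nest's. Lined by six white segments that give outwards on springs, 32 mm across at the mouth, 21 mm at 40 mm depth. The cone meets them with the flange 8 mm above the body; further down they squeeze ever harder. Wedged, the plug springs back some 0.3 mm on release.
- rack: Fixed wooden rack block, 80 x 260 x 52 mm high, long side along its y. Origin: centre of its underside. Three through holes of 39 mm at y = -85, 0 and +85 mm hold the three plugs.
- knob_plug: Bystander: plug with the same cone and flange but a round knob (38 mm diameter, top 80 mm above its origin), in another hole of the rack. Origin: centre of its lower end.
- stub_plug: Bystander: shorter plug (cone 30 mm, top 50 mm above its origin) with a 16 mm square head, in another hole of the rack. Origin: centre of its lower end.
- driver: Bystander: screwdriver with an orange handle lying on the bench between robot and work.
- oil_bottle: Bystander: white bottle with red cap, 44 mm diameter, 110 mm tall, standing beyond the work. Origin: centre of its underside.
- tape_roll: Bystander: yellow tape roll lying flat, 90 mm diameter, 24 mm high. Origin: centre of its underside.
- gauge_pot: Bystander: flat black round pot, 76 mm diameter, 22 mm high. Origin: centre of its underside.
- steel_bar: Bystander: dark steel bar 160 x 26 x 22 mm lying on the bench. Origin: centre of its underside.
- spare_body: Bystander: brass spare body with a pipe through it, 50 mm wide, in the left blue basket at the back (baskets 65 mm high). Origin: centre of its underside.
Things that resemble listed ones, but are neither listed nor needed, are in the scene too. Leave any green or orange look-alike of the plug alone. Leave any turquoise look-alike of the nest alone.

How it is judged:
By the outcome, as a careful person would: the job done as asked, in the order asked, and still so for the second after the job is handed in, with the robot touching nothing.
It also fails if it takes over 58 s, if anything falls off the work surface, if the arm or the gripper's body presses on something with over 40 N, if the wrist force passes 120 N, or if a joint passes its speed limit or range.

## Working session

There is one attempt and no reset: what is moved stays moved. The work goes in short steps, each a Python script; the robot and the scene stay as the last script left them, time stands still between calls to the robot, and variables do not carry over. Pictures are saved under pics/ and viewed, at most 10 in all, crops included, and the job is handed in when it is done.

```bash
ls; mkdir -p pics
python3 - <<'E'
from bench import bot, imaging
import cv2
for n in("scene","top"):
    cv2.imwrite(f"pics/{n}0.png",imaging.capture(n)); print(n,imaging.camera_model(n))
print(bot.get_state())
E
```

```text
pics
scene {'K': array([[465.13445491,   0.        , 325.92861532],
       [  0.        , 465.13445491, 203.70669293],
       [  0.        ,   0.        ,   1.        ]]), 'position': array([1112.01226888,  651.00363077, 1126.6965391 ]), 'rotation': array([0.68260524, 0.01825622, 2.41138735])}
top {'K': array([[400.91004222,   0.        , 318.33957529],
       [  0.        , 400.91004222, 198.13457408],
       [  0.        ,   0.        ,   1.        ]]), 'position': array([ 299.78968011,   -1.71283574, 1317.62715418]), 'rotation': array([ 0.18728379, -0.00817041, -1.55079814])}
{'t': 0.1, 'qpos': array([-1.37620121e+00,  3.26894729e-01, -1.93453397e-01,  1.05202029e+00,
       -9.85437347e-06,  1.43659619e+00]), 'joint_velocities': array([-0.00075958, -0.00276739,  0.00245201, -0.00096184, -0.00158846,
       -0.00011694]), 'effort': array([ 9.85812330e-04, -4.44239402e+01,  2.63037962e+01,  7.85551267e-03,
       -1.14597451e-04,  2.47983884e-06]), 'tcp_pos': array([ 177.504173  , -520.02544077,  230.5781261 ]), 'orientation': array([-3.14003338e+00, -2.00576384e-04,  3.28795104e-01]), 'contact_force': array([0.52663392, 0.27687518, 0.38867067]), 'wrist_torque': array([-0.01628077,  0.0429497 , -0.02300522]), 'gripper_force': 0.0, 'opening': 0.9992264690408078}
```

View pics/scene0.png

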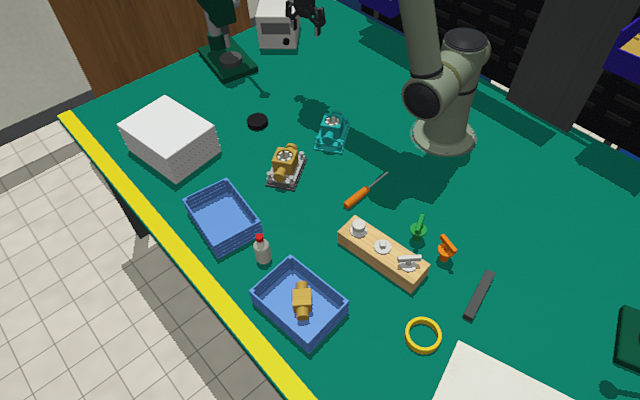

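View pics/top0.png

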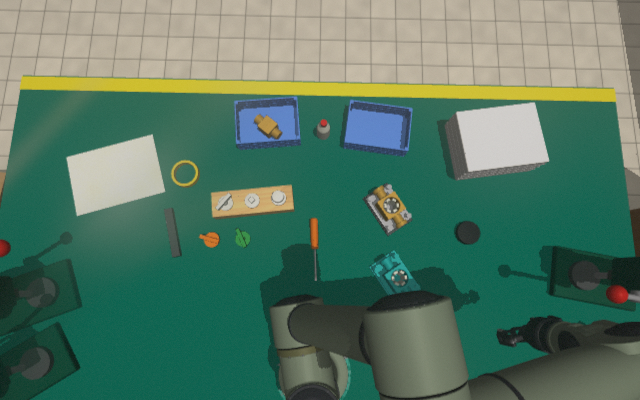

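Candidates for the plug, by pixel in the top view:
- (224,202): aluminium T-bar in the rack
- (252,200): stub plug
- (279,198): knob plug
- (242,238): green look-alike
- (209,240): orange look-alike

I choose (224,202), which is scene pixel (408,262). For the nest I choose the brass one at top (389,207) and leave the turquoise one at (397,275). Next is a close crop to check both choices.

```bash
python3 - <<'E'
import cv2,numpy as np
t=cv2.imread("pics/top0.png");s=cv2.imread("pics/scene0.png")
def c(im,x,y,w=66,h=50): return cv2.resize(im[y:y+h,x:x+w],(396,300),interpolation=cv2.INTER_CUBIC)
cv2.imwrite("pics/crops.png",np.vstack([np.hstack([c(t,200,178),c(t,356,182)]),np.hstack([c(s,372,235),c(s,254,137)])]))
E
cat > h.py <<'E'
import numpy as np
from scipy.spatial.transform import Rotation as Ro
from bench import bot, imaging, solve_ik
def cam(n):
    m=imaging.camera_model(n); return m["K"],m["position"],Ro.from_euler("xyz",m["rotation"]).as_matrix()
def proj(n,P):
    K,p,R=cam(n); c=(np.atleast_2d(P)-p)@R; q=np.c_[c[:,0],-c[:,1],-c[:,2]]@K.T; return q[:,:2]/q[:,2:]
def back(n,uv,z):
    K,p,R=cam(n); d=np.linalg.inv(K)@[uv[0],uv[1],1]; d=R@[d[0],-d[1],-d[2]]; return p+d*(z-p[2])/d[2]
E
```

```text
(no output)
```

View pics/crops.png

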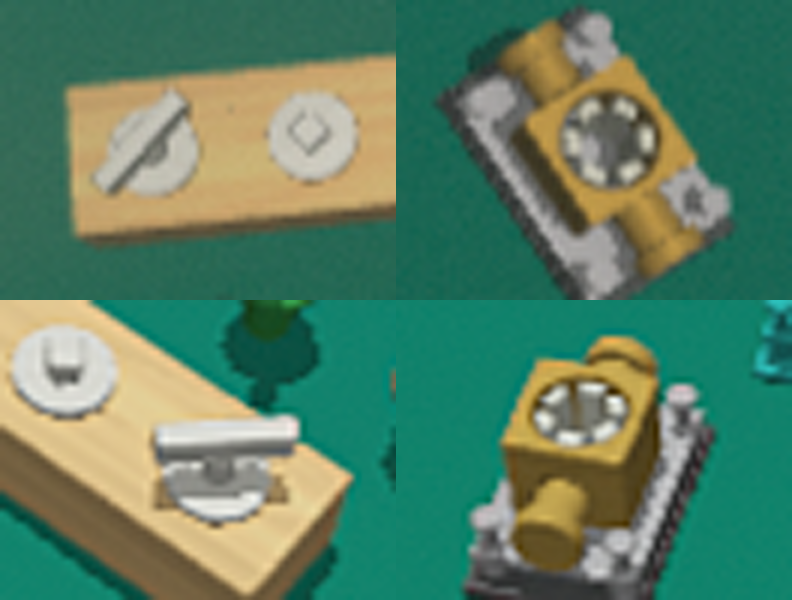

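The crop confirms both choices: an aluminium T-bar at rack top (224,202), and the brass body with white bore segments at top (391,205). Next I convert these to positions using both cameras.

Run:
```python
from h import *
np.set_printoptions(precision=1,suppress=True)
f=lambda x0,y0,cx,cy:(x0+cx/6-.42,y0+cy/6-.42)
T=lambda a,b:f(200,178,a,b); N=lambda a,b:f(356,182,a-396,b); S=lambda a,b:f(372,235,a,b-300); M=lambda a,b:f(254,137,a-396,b-300)
print("flange top",back("top",T(153,150),58),"scene",back("scene",S(216,477),58))
a,b=back("top",T(179,99),92),back("top",T(101,181),92);print("bar",a,b,(a+b)/2,np.linalg.norm(a-b),np.degrees(np.arctan2(*(a-b)[1::-1])))
a,b=back("scene",S(298,424),92),back("scene",S(156,436),92);print("bar s",a,b,(a+b)/2,np.linalg.norm(a-b),np.degrees(np.arctan2(*(a-b)[1::-1])))
for nm,g,cs,bo in(("top",N,[(630,55),(695,165),(584,229),(521,125)],(611,139)),("scene",M,[(540,360),(660,376),(632,466),(502,446)],(580,412))):
    c=np.array([back(nm,g(*p),80) for p in cs]); e=np.roll(c,-1,0)-c
    print(nm,c.mean(0),np.linalg.norm(e,axis=1),np.degrees(np.arctan2(e[:,1],e[:,0])),"bore",back(nm,g(*bo),80))
# pipe ends, axis height ~? 
print("turq", back("top",(397,275),60),"bottle",back("top",(323,124),110))
for cr in[(67,87),(78,237)]: print("rack corner",back("top",T(*cr),52))
print("rack s",back("scene",S(352,478),52),back("scene",S(248,596),52))
print(back("top",(294,186),52),back("top",(294,208),52))
```

```text
flange top [517.9 289.5  58. ] scene [525.2 293.1  58. ]
bar [539.1 269.8  92. ] [495.2 307.3  92. ] [517.1 288.6  92. ] 57.71258699865474 -40.478120539483974
bar s [497.4 310.5  92. ] [547.5 272.9  92. ] [522.5 291.7  92. ] 62.619587997681876 143.15141968723353
top [ 516.1 -234.9   80. ] [66.7 68.  63.1 69.5] [-150.3  120.9   30.9  -56.2] bore [ 518.3 -236.7   80. ]
scene [ 521.9 -232.5   80. ] [66.6 67.5 70.7 66.1] [ 126.5   37.9  -54.7 -145.6] bore [ 523.6 -233.4   80. ]
turq [ 302.1 -254.7   60. ] bottle [768.8 -17.  110. ]
rack corner [552.2 339.   52. ]
rack corner [471.3 327.5  52. ]
rack s [477.7 332.3  52. ] [556.7 340.7  52. ]
[578.   72.1  52. ] [506.   69.9  52. ]
```

```bash
cat >> h.py <<'E'
import cv2
def crops(name,pts,w=80,h=60,k=5):
    "pts: {cam: world point}; side-by-side enlarged crops; prints corners"
    o=[]
    for n,P in pts.items():
        u,v=proj(n,P)[0]; x,y=int(u-w/2),int(v-h/2); print(n,"crop corner",x,y)
        o.append(cv2.resize(imaging.capture(n)[y:y+h,x:x+w],(w*k,h*k),interpolation=cv2.INTER_CUBIC))
    cv2.imwrite(f"pics/{name}.png",np.hstack(o))
E
python3 - <<'E'
from h import *
bot.grip(0.7,100)
bot.move_ptp([521,291,140],[np.pi,0,np.radians(141.5)])
s=bot.get_state();print(s["t"],s["tcp_pos"],s["orientation"],s["qpos"])
crops("above",{"top":[521,291,140],"scene":[521,291,110]})
for n in("top","scene"): print(n,proj(n,[s["tcp_pos"],[521,291,92]]))
E
```

```text
3.5833 [521.51166412 290.26341546 140.11218944] [3.14148914e+00 2.81056849e-04 2.46823554e+00] [ 3.84351914e-01  4.83233665e-01 -1.97175899e-01  8.90158617e-01
 -1.94055054e-04  1.05770899e+00]
top crop corner 178 166
scene crop corner 370 221
top [[218.82874034 196.54695408]
 [222.23444661 199.65068885]]
scene [[411.54255128 245.38660661]
 [409.59715665 255.76215482]]
```

View pics/above.png

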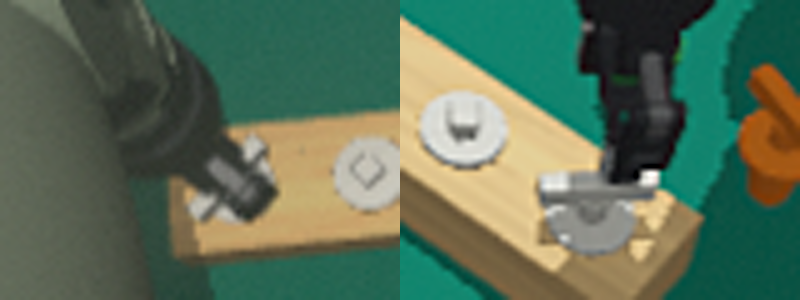

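Run:
```python
from h import *
np.set_printoptions(precision=1,suppress=True)
c=np.array([521.5,290.3,144]);d=np.array([np.cos(np.radians(51.4)),np.sin(np.radians(51.4)),0])
P=np.array([c+36*d,c-36*d,[521,291,92]])
print("top",(proj("top",P)-[178,166])*5,"scene",(proj("scene",P)-[370,221])*5+[400,0])
```

```text
top [[157.9 113.6]
 [247.5 189.7]
 [221.2 168.3]] scene [[621.3 177.8]
 [596.7  59.8]
 [598.  173.8]]
```

The gripper and plug shift alike between predicted and seen pixels: in the top crop, the fingertip at (257,200) and the bar middle at (230,179). So the relative error is about 2 mm and I can grasp.

Run:
```python
from h import *
print(bot.movel([521,291,66],max_speed=100,threshold=10))
s0=bot.get_state();print(s0["t"],s0["tcp_pos"],s0["contact_force"])
bot.grip(0,100)
s=bot.get_state();print(s["t"],s["tcp_pos"],s["contact_force"],s["wrist_torque"],s["opening"],s["gripper_force"])
print(bot.movel([521,291,150],max_speed=100))
s=bot.get_state();print(s["t"],s["tcp_pos"],s["contact_force"],s["opening"],s["gripper_force"])
yaw=np.radians(123.5)
bot.move_ptp([521,-235,200],[np.pi,0,yaw])
bot.dwell(.3)
s=bot.get_state();print(s["t"],s["tcp_pos"],s["orientation"],s["contact_force"],s["qpos"])
crops("nest1",{"top":[521,-235,130],"scene":[521,-235,130]})
```

```text
False
4.575 [521.49784841 291.21002342  66.52577584] [-0.40159307  0.75731663  0.06106141]
5.1 [521.37207047 291.15966265  66.93619363] [-1.10574915 -1.61992373  6.05865457] [-0.15701476  0.30646289  0.00064351] 0.12484572430425804 98.06978110224009
False
6.0917 [520.44269108 290.77703203 149.21386181] [-0.35210872 -0.33912849 -1.81024619] 0.12227449524783478 97.97757368534803
8.3 [ 521.22133187 -234.45419643  199.9450515 ] [ 3.14158795e+00 -1.19620032e-04  2.15645246e+00] [-0.20582409 -0.10570308 -1.28528496] [-5.51867858e-01  3.87791794e-01 -1.84858376e-01  9.98252749e-01
  5.44915939e-05  4.33272335e-01]
top crop corner 353 171
scene crop corner 243 113
```

View pics/nest1.png

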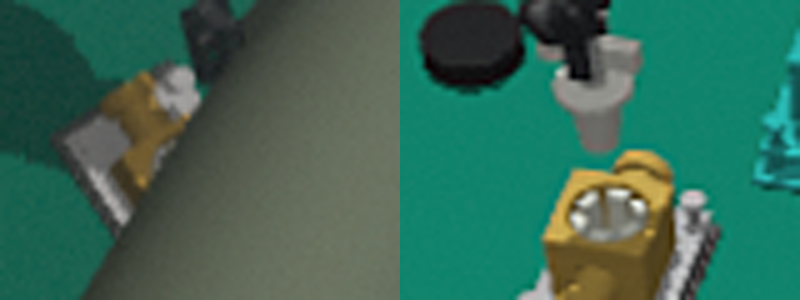

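Run:
```python
from h import *
np.set_printoptions(precision=1,suppress=True)
P=np.array([[521.2,-234.5,z] for z in(191,185,141,80)]+[[526.2,-234.5,80],[521.2,-229.5,80]])
print("scene",(proj("scene",P)-[243,113])*5+[400,0])
```

```text
scene [[592.   76.5]
 [592.9  84. ]
 [599.5 137.9]
 [608.1 208.5]
 [602.  212.3]
 [613.  212.6]]
```

Scene view: the plug hangs straight (tip at 600,148) and matches the prediction. The bore ellipse at (608,213) reads about 2–3 mm deeper than assumed, so I correct to about (523,-233), go lower and look once more.

Run:
```python
from h import *
np.set_printoptions(precision=1,suppress=True)
bot.movel([523.2,-232.8,161],max_speed=100); bot.dwell(.2)
s=bot.get_state();p=s["tcp_pos"];print(s["t"],p,s["contact_force"])
crops("nest2",{"scene":[523,-233,105]},w=80,h=60,k=10)
u,v=proj("scene",[523,-233,105])[0]; o=np.array([int(u-40),int(v-30)])
fl=p[2]-14.9
print((proj("scene",[[p[0],p[1],z] for z in(fl+6,fl,fl-44,80)])-o)*10)
a=np.radians(33.5);c,sn=np.cos(a),np.sin(a)
print("block",(proj("scene",[[523+x*c-y*sn,-233+x*sn+y*c,80] for x,y in((33,33),(33,-33),(-33,-33),(-33,33))])-o)*10)
print("bar",(proj("scene",[[p[0]+x*sn,p[1]-x*c,fl+40] for x in(-31,31)])-o)*10)
```

```text
9.1417 [ 523.7 -233.2  161.8] [-0.8 -0.3 -2.3]
scene crop corner 243 119
[[391.7 193.2]
 [393.5 207.7]
 [406.3 311.1]
 [412.7 363.1]]
block [[482.9 452.9]
 [282.7 417.2]
 [348.9 274.7]
 [544.3 308.4]]
bar [[480.1 125.7]
 [283.4  93.1]]
```

View pics/nest2.png

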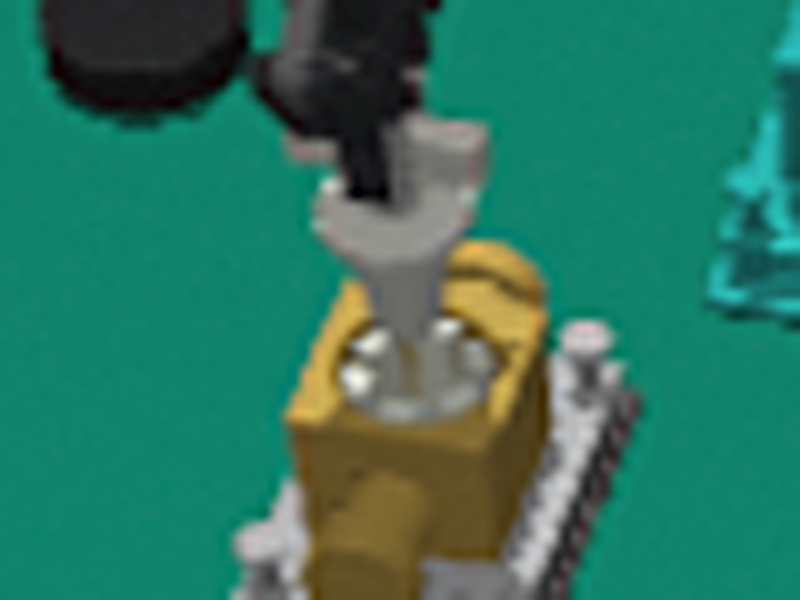

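Run:
```python
from h import *
from scipy.optimize import least_squares
obs=np.array([[492,452],[290,421],[549,304]])
def pr(q):
    c,s=np.cos(q[2]),np.sin(q[2])
    return (proj("scene",[[q[0]+x*c-y*s,q[1]+x*s+y*c,80] for x,y in((33,33),(33,-33),(-33,33))])-[243,119])*10
r=least_squares(lambda q:(pr(q)-obs).ravel(),[523,-233,.585])
print(r.x,np.degrees(r.x[2]),r.fun)
# top view, from crop corners of first picture
obs2=np.array([[630,55],[695,165],[584,229],[521,125]])
t=(obs2-[396,0])/6+[356,182]-.42
def pt(q):
    c,s=np.cos(q[2]),np.sin(q[2])
    return proj("top",[[q[0]+x*c-y*s,q[1]+x*s+y*c,80] for x,y in((33,-33),(-33,-33),(-33,33),(33,33))])
r=least_squares(lambda q:(pt(q)-t).ravel(),[523,-233,.585]);print(r.x,np.degrees(r.x[2]),r.fun)
```

```text
[ 521.68524948 -231.73534878    0.61503544] 35.23893496087414 [ 0.70023949 -0.73053296  0.47348905 -1.03796131 -1.20075252  1.8863847 ]
[ 516.0491342  -234.87813265    0.54658614] 31.317078953474084 [-0.45482363  0.61801639 -0.07004451  0.14824901  0.5740364  -0.02409736
 -0.05629823 -0.73477958]
```

Run:
```python
from h import *
np.set_printoptions(precision=2,suppress=True)
def st(l):
    s=bot.get_state();print(l,round(s["t"],2),s["tcp_pos"],s["orientation"],s["contact_force"],s["wrist_torque"]);return s
yaw=np.radians(124)
R=[np.pi,0,yaw]
bot.movel([523,-232,150],R,max_speed=60); st("free")
for z in(120,110,107,105,103.5):
    h=bot.movel([523,-232,z],R,max_speed=40,threshold=4); st((z,h))
    if h: break
```

```text
free 9.53 [ 522.43 -231.65  149.27] [-3.14 -0.    2.16] [-0.59 -0.6  -1.39] [-0.    0.   -0.01]
(120, True) 10.16 [ 521.52 -232.82  122.6 ] [-3.14 -0.    2.16] [-0.05 -1.17 -1.56] [-0.45  0.03  0.01]
```

```bash
cat >> h.py <<'E'
np.set_printoptions(precision=2,suppress=True)
def st(l):
    s=bot.get_state();print(l,round(s["t"],2),s["tcp_pos"],s["contact_force"],s["wrist_torque"],round(s["orientation"][2],3));return s
E
python3 - <<'E'
from h import *
R=[np.pi,0,np.radians(124)]
bot.dwell(.2); st("a")
bot.movel([522.5,-233.5,122.5],R,max_speed=30);bot.dwell(.15);st("b")
bot.movel([522.5,-235,122.5],R,max_speed=30);bot.dwell(.15);st("c")
E
```

```text
a 10.36 [ 521.45 -232.7   122.86] [-0.15 -1.24 -1.79] [-0.54 -0.03 -0.01] 2.164
b 10.76 [ 522.14 -233.36  122.34] [-1.26 -1.97 -1.81] [-0.29  0.43 -0.01] 2.164
c 11.16 [ 522.66 -234.84  122.52] [ 0.09 -0.99 -1.75] [-0.1   0.14  0.  ] 2.164
```

Run:
```python
from h import *
R=[np.pi,0,np.radians(124)]
for x,y,z in((521.5,-235.5,122),(521.5,-235.5,115),(521.5,-235.5,110)):
    h=bot.movel([x,y,z],R,max_speed=30,threshold=5);bot.dwell(.15);st((z,h))
```

```text
(122, False) 11.56 [ 521.58 -235.46  122.05] [-0.06 -0.25 -2.14] [0.04 0.03 0.05] 2.164
(115, False) 12.09 [ 521.57 -235.55  115.04] [ 0.21  0.2  -0.85] [0.01 0.05 0.06] 2.164
(110, False) 12.56 [ 521.1  -235.49  109.79] [-0.73 -1.38 -1.95] [-0.21  0.33 -0.04] 2.164
```

Run:
```python
from h import *
R=[np.pi,0,np.radians(124)]
for x,y,z in((520.7,-236,110),(520.7,-236,106),(520.7,-236,104),(520.7,-236,103),(520.7,-236,102)):
    bot.movel([x,y,z],R,max_speed=30,threshold=6);bot.dwell(.1);s=st(z)
    if s["contact_force"][2]>1.5: break
```

```text
110 12.91 [ 520.97 -235.95  110.15] [-0.13  0.16 -2.38] [-0.   -0.01 -0.02] 2.164
106 13.29 [ 520.52 -236.    105.81] [-0.74 -0.36 -1.99] [-0.14  0.2   0.05] 2.164
104 13.64 [ 520.46 -236.15  103.89] [-1.25 -1.56 -1.65] [-0.35  0.38  0.01] 2.164
103 13.99 [ 520.59 -236.19  103.17] [-2.46 -0.77  0.51] [-0.46  0.7   0.06] 2.164
102 14.34 [ 520.61 -236.18  102.11] [-3.93 -2.06  2.12] [-0.47  0.88  0.05] 2.164
```

```bash
cat >> h.py <<'E'
def twist(p,yaws,target,speed=8):
    for y in yaws:
        try: bot.movel(list(p),[np.pi,0,np.radians(y)],max_speed=speed)
        except bot.IKError as e: print("IK",e); return p
        s=bot.get_state(); f=s["contact_force"]; F=f[2]+1.9; tz=s["tcp_pos"][2]
        gap=tz-14.9-80+max(0,(F-2)/2)
        print(y,round(s["t"],2),s["tcp_pos"],f,s["wrist_torque"],"F %.1f gap %.1f"%(F,gap))
        p=np.array(p,float); p[:2]+=np.clip(.2*f[:2],-.4,.4); p[2]-=np.clip((target-F)*.3,-2,1.5)
    return p
E
python3 - <<'E'
from h import *
bot.movel([519.9,-236.6,102],[np.pi,0,np.radians(124)],max_speed=30);st("c")
p=twist([519.9,-236.6,101],[118,112],9); print(p)
E
```

```text
c 14.59 [ 520.25 -236.38  102.02] [-1.54  0.24  1.53] [-0.17  0.38 -0.  ] 2.164
118 14.87 [ 520.13 -236.52  101.01] [-1.6  -0.17  1.66] [-0.18  0.43 -0.06] F 3.6 gap 6.9
112 15.21 [ 519.94 -236.56   99.76] [-1.52 -1.11  3.  ] [ 0.01  0.36 -0.1 ] F 4.9 gap 6.3
[ 519.28 -236.86   98.27]
```

Run:
```python
from h import *
p=twist([519.3,-236.9,98.3],[105,98,91,84,77],11); print(p)
```

```text
105 15.52 [ 519.7  -236.72   98.58] [-0.21  1.    4.43] [ 0.21  0.22 -0.11] F 6.3 gap 5.8
98 15.84 [ 519.53 -236.72   97.28] [-1.69  1.3   4.91] [ 0.23  0.31 -0.02] F 6.8 gap 4.8
91 16.16 [ 519.37 -236.73   96.28] [-1.36 -0.6   6.84] [ 0.02  0.36 -0.05] F 8.7 gap 4.8
84 16.43 [ 519.17 -236.75   95.66] [-1.65  1.12  5.55] [ 0.15  0.35 -0.06] F 7.5 gap 3.5
77 16.73 [ 518.94 -236.68   94.72] [-0.74 -0.17  6.73] [ 0.13  0.36 -0.01] F 8.6 gap 3.1
[ 518.17 -236.37   93.19]
```

Run:
```python
from h import *
p=twist([518.4,-236.4,93.5],[70,63,56,49,44,39,34],12); print(p)
```

```text
70 17.0 [ 518.86 -236.62   94.29] [-1.37  0.03  7.09] [0.14 0.4  0.01] F 9.0 gap 2.9
63 17.27 [ 518.69 -236.58   93.53] [-1.4   1.1   8.24] [0.14 0.45 0.04] F 10.1 gap 2.7
56 17.55 [ 518.52 -236.48   93.06] [-1.06  0.22  8.24] [ 0.17  0.44 -0.03] F 10.1 gap 2.2
49 17.82 [ 518.32 -236.36   92.5 ] [-1.99 -0.03  9.33] [0.19 0.47 0.03] F 11.2 gap 2.2
44 18.07 [ 518.2  -236.35   92.37] [-0.9   0.88  8.9 ] [0.25 0.35 0.1 ] F 10.8 gap 1.9
39 18.32 [ 518.08 -236.21   92.04] [-0.39  0.59  9.49] [0.26 0.34 0.1 ] F 11.4 gap 1.8
34 18.57 [ 518.02 -236.1    91.89] [-0.88  1.41  9.31] [0.24 0.28 0.11] F 11.2 gap 1.6
[ 516.8  -235.56   90.47]
```

Run:
```python
from h import *
p=twist([517.6,-235.9,91.4],[28,34,40,34,28,34],13); print(p)
bot.dwell(.1); st("end")
crops("seat",{"scene":[519,-236,90]},w=80,h=60,k=10)
```

```text
28 18.84 [ 518.08 -235.9    92.25] [-1.56  0.48  8.18] [0.24 0.44 0.07] F 10.1 gap 1.4
34 19.11 [ 518.06 -236.15   91.6 ] [-2.41  0.87  8.74] [ 0.17  0.45 -0.12] F 10.6 gap 1.0
40 19.37 [ 518.12 -236.24   91.16] [-1.44  0.85  9.33] [ 0.13  0.24 -0.09] F 11.2 gap 0.9
34 19.62 [ 517.94 -236.09   90.7 ] [-1.02 -0.13  9.37] [0.11 0.28 0.05] F 11.3 gap 0.4
28 19.88 [ 517.89 -235.99   90.28] [-0.61  1.08 10.1 ] [0.15 0.22 0.05] F 12.0 gap 0.4
34 20.14 [ 518.   -236.07   90.13] [-0.73  0.07 10.43] [ 0.11  0.14 -0.16] F 12.3 gap 0.4
[ 516.13 -235.25   88.27]
end 20.24 [ 518.01 -236.08   90.14] [-0.84 -0.35 10.01] [ 0.11  0.19 -0.12] 0.596
scene crop corner 244 121
```

View pics/seat.png

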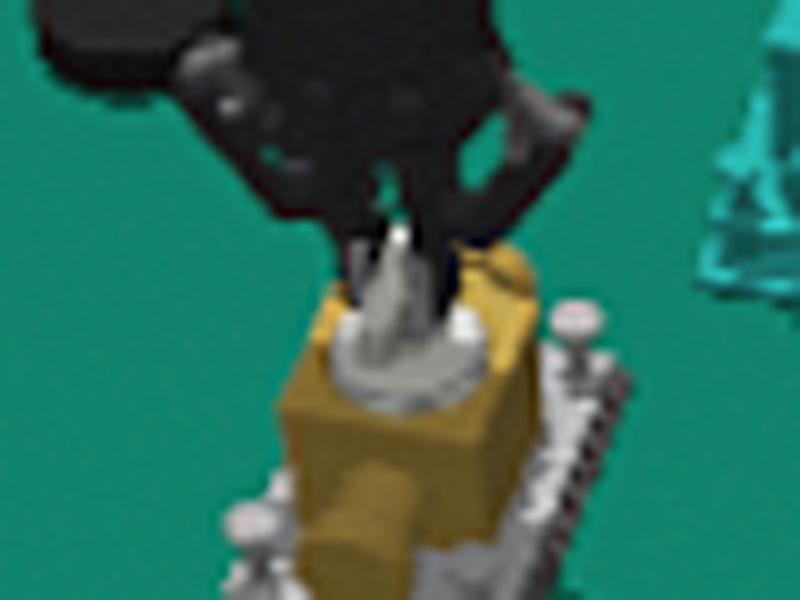

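The flange sits flush on the body (crop 410,365) with the handle pointing along the pipe. Next I ease the load off, release and retreat.

Run:
```python
from h import *
R=[np.pi,0,np.radians(34)]
bot.movel([518,-236,92],R,max_speed=15);st("u")
bot.movel([518,-236,94],R,max_speed=15);bot.dwell(.1);st("u")
bot.grip(0.5);st("rel")
bot.movel([518,-236,200],R,max_speed=80);st("up")
bot.move_ptp([350,-20,330],R);st("away")
for n in("top","scene"): cv2.imwrite(f"pics/f_{n}.png",imaging.capture(n))
o=[]
for n in("top","scene"):
    u,v=proj(n,[519,-236,90])[0];x,y=int(u-26),int(v-30);print(x,y)
    o.append(cv2.resize(cv2.imread(f"pics/f_{n}.png")[y:y+60,x:x+53],(397,450),interpolation=cv2.INTER_CUBIC))
cv2.imwrite("pics/final.png",np.hstack(o))
```

```text
u 20.71 [ 518.08 -236.09   92.47] [-2.01  0.82  5.69] [ 0.04  0.42 -0.14] 0.595
u 21.09 [ 518.07 -236.09   93.99] [-0.83 -0.44  2.74] [-0.08  0.22 -0.13] 0.594
rel 21.5 [ 518.   -235.85   93.81] [ 1.2  -0.29 -0.22] [-0.06 -0.03 -0.01] 0.594
up 22.98 [ 517.66 -235.78  199.36] [1.09 0.8  0.15] [ 0.   -0.04 -0.04] 0.593
away 24.13 [350.67 -20.47 329.71] [ 0.71 -0.48  0.57] [ 0.03  0.03 -0.03] 0.593
365 173
258 121
```

View pics/final.png

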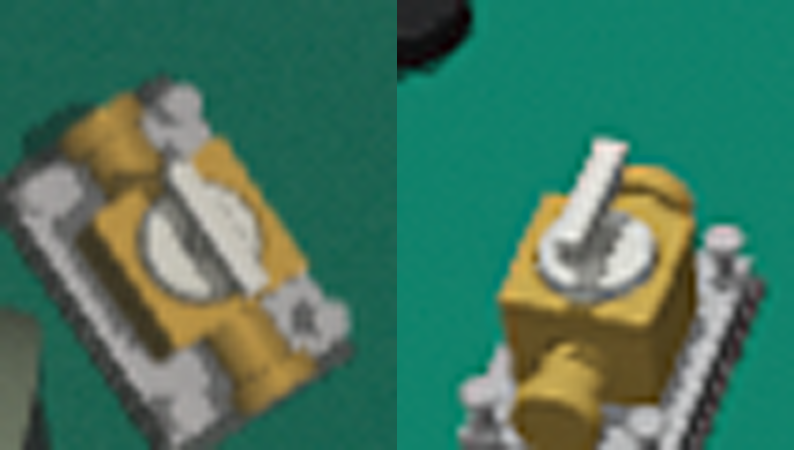

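Run:
```python
from h import *
P=[[518,-236,120.5],[518,-236,86.5]]
for n,o,dx in(("top",[365,173],0),("scene",[258,121],397)):
    for a in(31.5,34,36):
        d=31*np.array([np.cos(np.radians(a)),np.sin(np.radians(a)),0])
        print(n,a,((proj(n,P+[P[0]+d,P[0]-d])-o)*7.5+[dx,0]).round().tolist())
    a=np.radians(34);c,s=np.cos(a),np.sin(a)
    print("block",((proj(n,[[518+x*c-y*s,-236+x*s+y*c,80] for x,y in((33,-33),(-33,-33),(-33,33),(33,33))])-o)*7.5+[dx,0]).round().tolist())
```

```text
top 31.5 [[215.0, 222.0], [199.0, 236.0], [174.0, 157.0], [256.0, 287.0]]
top 34 [[215.0, 222.0], [199.0, 236.0], [171.0, 159.0], [259.0, 285.0]]
top 36 [[215.0, 222.0], [199.0, 236.0], [169.0, 160.0], [261.0, 284.0]]
block [[216.0, 132.0], [306.0, 262.0], [176.0, 347.0], [87.0, 216.0]]
scene 31.5 [[592.0, 178.0], [599.0, 236.0], [566.0, 228.0], [617.0, 128.0]]
scene 34 [[592.0, 178.0], [599.0, 236.0], [569.0, 229.0], [614.0, 128.0]]
scene 36 [[592.0, 178.0], [599.0, 236.0], [572.0, 229.0], [612.0, 127.0]]
block [[502.0, 289.0], [550.0, 182.0], [697.0, 207.0], [652.0, 315.0]]
```

```bash
python3 -c "
from bench import bot; print(bot.sign_off())"
```

```text
the job is handed in; nothing more can be done
None
```

The T-bar plug is wedged upright in the brass valve body, with its handle in line with the pipe (within about 3° in the images) and the flange an estimated 0.4–0.7 mm above the body. Readings during the press peaked at about 12 N, it took about 24 s, and the job is handed in.

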